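# Open a snap-lid stock case and lay its lid aside

### The job

Open the small grey stock case so the seals inside can be picked: squeeze its flexible snap tab in towards the rib on the lid, firmly enough to unhook it but gently so the tab does not break, and while keeping it squeezed lift the lid off level. Then set the lid down gently, right way up and flat inside the shallow steel tray, let go, and leave the case standing where it is and the other stock alone.

Things in the scene. Friction and masses are not known exactly. Their poses are not given: they have to be found in the camera images.
- lid_grip (a point): Grip of the grey case lid, midway between tab and rib, half-way up them. Axes: z up, x from tab to rib, y along the lid. Pinch tab and rib together from above along x, 52 mm (47 to 57) over both; both 28 mm wide (y), tops 13 mm above this point. Held so, the freed lid lifts straight up, clear after 15 mm. Lid's plate top 13 mm below this point, its underside (skirt foot, stands level) 31 mm below.
- lid_rib (a point): Far face (+x side) of the fixed upright rib on the lid, half-way up: 26 mm beyond the grip point. The rib is 8 mm thick, 28 mm wide, 26 mm high above the lid's plate. Axes as the grip point.
- lid_tab (a point): Usual place of the outer (-x) face of the snap tab's ridged thumb piece, half-way up, 26 mm from the grip point. The real face stands up to 5 mm farther in or out, differing from case to case: find it by touch. The thumb piece starts 4 mm above the plate. Springs straight in (+x), 2.6 N per mm, hard stop at 8.5 mm. Barb is free once pressed 3 to 4 mm (8 to 10.5 N); the tab breaks above 16 N.
- lid_middle (a point): Middle of the lid's plate, on its top, 20 mm from the grip point in +x. Plate 90 (x) x 150 (y) x 4 mm lying on the case rim, skirt 14 mm deep inside the walls with 1 mm play; lid about 0.13 kg. The tab's barb catches 3 mm under the rim in a window of the front wall. If not freed, the loose case (9 N) comes up with the lid: set it back and squeeze a little more.
- case_rim (a point): Middle of the rim plane of the open-topped grey plastic stock case: 90 (x) x 150 (y) x 50 mm high, walls 5 mm, about 0.9 kg with its seals, standing loose on the bench; the point is 50 mm above its underside. x points from the wall with the snap window to the opposite wall, y along the long side, z up.
- tray_floor (a point): Middle of the inner floor of the shallow steel tray, fixed on the bench: 200 (x) x 220 (y) mm outside, walls 4 mm thick and 18 mm high, floor 4 mm above the bench (this point is on its upper face). z up, y along the longer side.
- partsbin: Bystander: brown cardboard parts bin with a low white front and black fittings, 150 (x) x 100 (y) x 90 mm; origin at the middle of its underside.
- jar: Bystander: white plastic jar with a grey cap, 68 mm across, 85 mm high; origin at the middle of its underside.
- taperoll: Bystander: brown tape roll lying flat, 64 mm across, 40 mm high; origin at the middle of its underside.
- spool: Bystander: white plastic spool standing upright, 64 mm across, 40 mm high; origin at the middle of its underside.
Mind the look-alikes: they are no part of the job. What is shaped like the part that bears lid_grip but brown is not meant.

How it is judged:
By the outcome, as a careful person would: the job done as asked, in the order asked, and still so for the second after the job is handed in, with the robot touching nothing.
It also fails if it takes over 67 s, if anything falls off the work surface, if the arm or the gripper's body presses on something with over 40 N, if the wrist force passes 120 N, or if a joint passes its speed limit or range.

### The arm

A 6-joint arm with a two-finger parallel gripper is mounted at the origin on the work surface. World frame = base frame: x ahead of the robot, y to its left, z up, the work surface at z = 0. Lengths are in mm, angles in rad, forces in N, time in s.
With the tool pointing down it reaches from about 350 to 975 mm from the base axis. Payload 7.1 kg.
Tool frame: the origin (TCP) lies midway between the tips of the shut fingers; the grasp point (between the pads) lies 19 mm behind it (ctrl.pinch_z is the distance from the TCP to the grasp point, in mm); z points along the fingers, y is the direction in which the jaws open and shut (so a half turn about z gives the same grasp; the last joint's range is limited). The gripper opens to 88 mm and grips with 3 to 60 N. Pads are 20 mm wide; open, the fingers measure 115 mm over their backs; the gripper's body (75 mm by 178 mm) begins 61 mm behind the grasp point.
Start: joints at [-1.12, 0.423, 1.63, -0, 1.089, -0.019], TCP at [282.956, -557.262, 222.675] pointing down, gripper open.
Joint ranges: [-3, 3], [-0.9, 2.11], [0.09, 2.58], [-1.31, 4.45], [0.11, 2.69], [-2.54, 2.54]. Speed limits (rad/s): [2.39, 2.39, 3.01, 3.14, 3.14, 3.14].

### API

Orientations are given as a rotation vector (axis times angle).
In Python, from workcell import ctrl gives the robot as it stands.
- The arm moves only by the tool jog_arm, never from a script. Its arguments are lists of equal length, an entry for each row: "xyz": the shift along the world's x, y, z in mm, a list of three; "yaw": the turn about the world's z in degrees. A call has 1 to 20 rows; each row shifts and turns the pose as measured when the row begins; what a row does not reach is not made up. A row lasts 1/12 s, in which the tool goes at most 41.7 mm and 7.16 degrees, less where a joint would pass 70% of its speed; a pose out of reach is approached as far as the arm can. A call with a gripper value outside its range is refused whole. "gripper" is the closure, from 0 (fully open) to 1 (shut), set as the call begins (left out, the last holds). The fingers move at their own pace and stop on an object; the grip force is fixed at half the most. Time passes only in rows, so rows that do not move let the fingers close. It gives the time, the measured TCP pose, the force and the opening at its end, in the units of the state.
- ctrl.get_obs(): the state, without advancing time (a new reading comes with each control period).
- ctrl.get_image(name): name is "scene" or "top" or "wrist"; returns a dict with "img" (420x560x3 uint8, blue, green, red), "K" (3x3 intrinsics, pixels), "k1" (the pictures are not rectified: a ray, as slopes to the right and down, at radius r is drawn at 1 + k1 r^2 times it, then the intrinsics apply), "R" (3x3) and "t" (3): a world point X has camera coordinates R X + t. Camera axes: x right, y down, z forward; pixel columns grow to the right and rows downward; lengths in mm; the calibration is good to about 2 mm. A picture is of the moment at which its call begins. There is no depth.
- ctrl.close_job(): hands the job in, once; it reports no verdict.
Trained networks look in a picture, given as the dict that the camera call returned (one of the last four; its "shot" number tells which), for a name from the list of things; names that differ only in an ending like _2 or _b are one class to them, and where a whole thing is asked for, a point or a joint stands for the part that bears it (a point fixed in the world has none). Each returns a list of dicts, best first, with "confidence" (0 to 1); they miss things now and then, are a little off and sometimes report something else, mostly with a low value. They report only what shows in the picture. A call takes as long as a camera call. They do not tell look-alikes from the thing itself.
- ctrl.find_in(picture, thing): "centre" ([column, row] as shares, 0 to 1, of the picture: columns of its width, rows of its height, amid what is visible of it).
- ctrl.regions_of(picture, thing): "region" (420x560 bool, what is visible of it) and "centre" ([column, row] as shares, 0 to 1, of the picture: columns of its width, rows of its height, amid what is visible of it).
- ctrl.pinpoint(picture, thing): "centre" ([column, row] as shares, 0 to 1, of the picture: columns of its width, rows of its height: a listed point, or the origin of a listed thing).
The state is a dict: "t": time; "qpos": joint angles; "qvel": joint speeds; "joint_torque": joint torques, N m; "ee_pos": TCP position; "orientation": TCP orientation; "ft_force": force on the tool from outside, world axes, zero at the start; "moment": the same for the moment, N m; "width": finger opening in mm.
Only numpy, scipy, OpenCV 4.12 (cv2) and the standard library are available. Lean on these libraries where they do the work, as an engineer would, in place of code of your own. Each camera call takes 0.05 s, during which the arm holds its last target.

## Working session

There is one attempt and no reset: what is moved stays moved. The work goes in short steps, Python scripts to look and compute and a tool call to move; the robot and the scene stay as the last step left them, time stands still between calls to the robot, and variables do not carry over. Pictures are saved under pics/ and viewed, and the job is handed in when it is done.

Besides the shell and the picture viewer there is one more tool, called after "Call:" as name(argument=value, ...) on one line, values as JSON. jog_arm: Moves the arm, as the interface text tells. Its arguments: {"type":"object","properties":{"xyz":{"type":"array","items":{"type":"array","items":{"type":"number"}}},"yaw":{"type":"array","items":{"type":"number"}},"gripper":{"type":"number"}},"required":["xyz","yaw"]}

```bash
mkdir -p pics; ls
cat > h.py <<'E'
import numpy as np, cv2
from workcell import ctrl
def ray(im,uv):
    K=np.array(im['K']);k1=im['k1']
    d=(np.array([(uv[0]-K[0,2])/K[0,0],(uv[1]-K[1,2])/K[1,1]]))
    p=d.copy()
    for _ in range(30): p=d/(1+k1*(p@p))
    R=np.array(im['R']);t=np.array(im['t']).ravel()
    return -R.T@t, R.T@np.array([p[0],p[1],1.0])
def at_z(im,uv,z):
    o,d=ray(im,uv); return o+d*(z-o[2])/d[2]
def proj(im,X):
    K=np.array(im['K']);c=np.array(im['R'])@np.array(X,float)+np.array(im['t']).ravel()
    s=c[:2]/c[2]; s=s*(1+im['k1']*(s@s)); return np.array([K[0,0]*s[0]+K[0,2],K[1,1]*s[1]+K[1,2]])
def tri(rays):
    A=np.zeros((3,3));b=np.zeros(3)
    for o,d in rays:
        d=d/np.linalg.norm(d);P=np.eye(3)-np.outer(d,d);A+=P;b+=P@o
    X=np.linalg.solve(A,b); return X,[np.linalg.norm((np.eye(3)-np.outer(d,d)/(d@d))@(X-o)) for o,d in rays]
def px(c): return np.array(c)*[560,420]
E
python3 - <<'E'
from h import *
ims={n:ctrl.get_image(n) for n in ("scene","top","wrist")}
for n,im in ims.items():
    cv2.imwrite(f'pics/a_{n}.png',im['img']); print(n,-np.array(im['R']).T@np.array(im['t']).ravel(), im['shot'])
for n,im in ims.items():
    for th in ("lid_grip","lid_rib","lid_tab","lid_middle","case_rim","tray_floor","partsbin","jar","taperoll","spool"):
        try: print(n,th,[(np.round(px(r['centre'])).tolist(),round(r['confidence'],2)) for r in ctrl.pinpoint(im,th)])
        except Exception as e: print(n,th,e)
o=ctrl.get_obs();print(o)
E
```

```text
pics
scene [1031.97555285 -233.24714634  978.4582564 ] 1
top [ 359.79822264    7.74593837 1266.61135855] 2
wrist [ 351.16912964 -522.44000708  383.29186142] 3
scene lid_grip [([184.0, 234.0], 0.91), ([228.0, 285.0], 0.7), ([257.0, 191.0], 0.16)]
scene lid_rib [([235.0, 292.0], 0.89), ([188.0, 240.0], 0.71)]
scene lid_tab [([227.0, 276.0], 0.86), ([176.0, 226.0], 0.72)]
scene lid_middle [([239.0, 288.0], 0.69), ([187.0, 244.0], 0.65)]
scene case_rim [([188.0, 240.0], 0.9)]
scene tray_floor [([340.0, 178.0], 0.94), ([399.0, 148.0], 0.66)]
scene partsbin [([399.0, 146.0], 0.95)]
scene jar [([118.0, 278.0], 0.59)]
scene taperoll [([255.0, 190.0], 0.96)]
scene spool [([292.0, 239.0], 0.94)]
top lid_grip [([375.0, 237.0], 0.98), ([350.0, 181.0], 0.97)]
top lid_rib [([347.0, 175.0], 0.69), ([379.0, 228.0], 0.61)]
top lid_tab [([378.0, 246.0], 0.78), ([353.0, 189.0], 0.63), ([375.0, 227.0], 0.55)]
top lid_middle [([350.0, 178.0], 0.89)]
top case_rim [([375.0, 233.0], 0.53), ([443.0, 233.0], 0.17)]
top tray_floor [([205.0, 239.0], 0.88)]
top partsbin [([133.0, 243.0], 0.67)]
top jar [([442.0,
[... 220 characters left out ...]
st jar []
wrist taperoll []
wrist spool []
{'t': 1.65, 'qpos': array([-1.12000505e+00,  4.23112620e-01,  1.62990826e+00,  3.57356217e-05,
        1.08860450e+00, -1.89803582e-02]), 'qvel': array([ 0.00033255, -0.00185849, -0.00076145, -0.0015003 ,  0.00078202,
        0.00164495]), 'joint_torque': array([ 7.60652474e-04, -5.44566536e+01, -2.74041170e+01,  6.45276415e-02,
        1.68555375e-02, -8.31752544e-06]), 'ee_pos': array([ 282.95904217, -557.2519932 ,  222.66392498]), 'orientation': array([-3.05529579e+00, -7.31114618e-01, -3.75668502e-05]), 'ft_force': array([ 0.20348138,  0.73269355, -0.64454543]), 'moment': array([-0.05990727,  0.03399667, -0.0389978 ]), 'width': 88.1358074888687}
```

Run:
```python
import cv2,numpy as np
a=cv2.imread('pics/a_scene.png');b=cv2.imread('pics/a_top.png')
A=cv2.resize(a[180:340,110:320],None,fx=3.2,fy=3.2,interpolation=cv2.INTER_CUBIC)
B=cv2.resize(b[120:300,270:480],None,fx=3.2,fy=3.2,interpolation=cv2.INTER_CUBIC)
cv2.imwrite('pics/b1.png',A);cv2.imwrite('pics/b2.png',B)
```

```text
(no output)
```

View pics/a_scene.png

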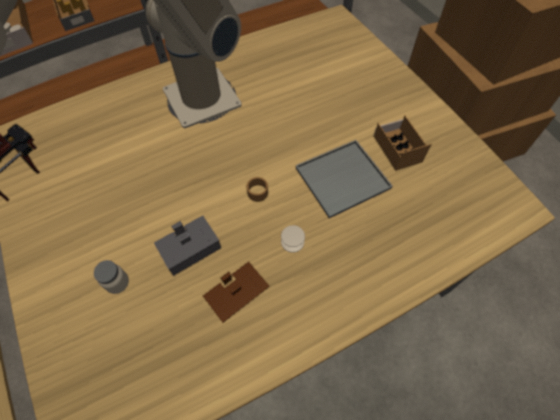

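View pics/a_top.png

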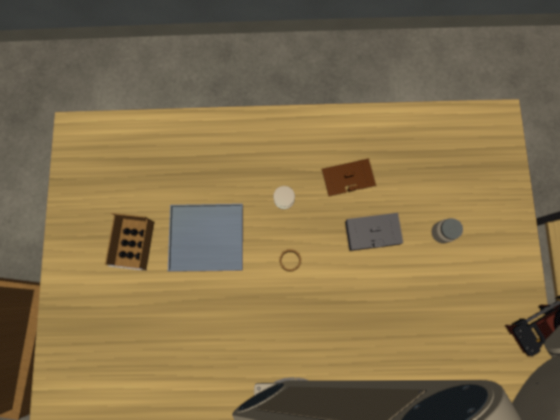

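View pics/b1.png

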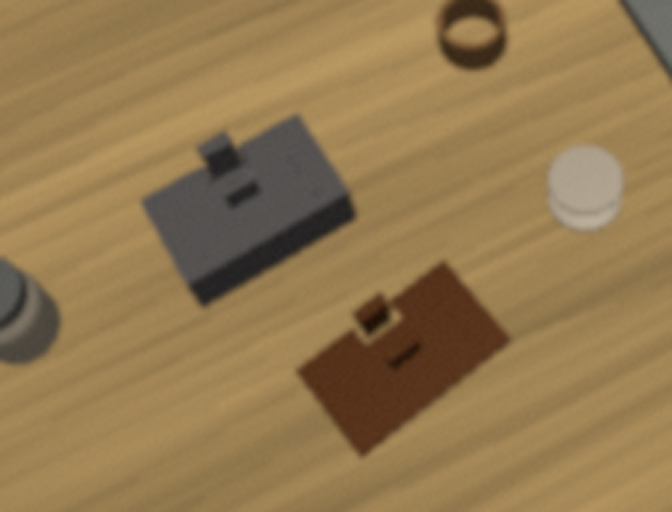

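View pics/b2.png

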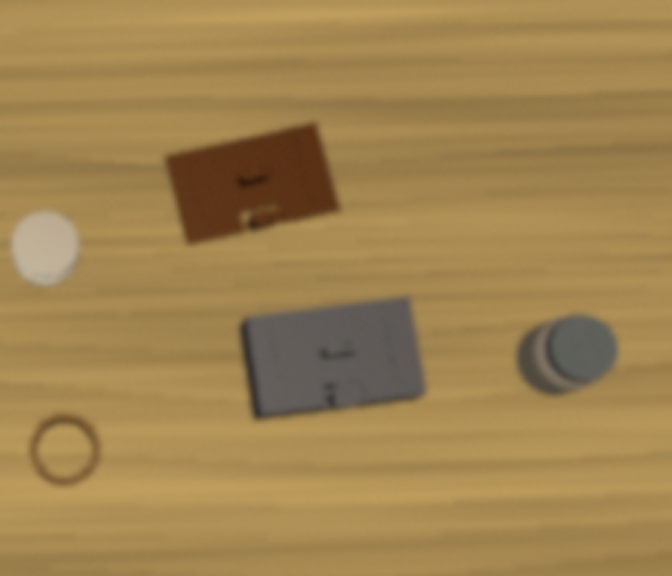

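The grey case is at scene (188,243), top (375,232). The brown look-alike lid lies flat on the bench at scene (236,291), top (349,177). The task says grey and not brown, so the grey one is meant. In it the tab side faces the robot.

Run:
```python
from h import *
T=ctrl.get_image("top");S=ctrl.get_image("scene")
r=[x for x in ctrl.regions_of(T,"lid_grip")]
for x in r: print(px(x['centre']),x['confidence'],x['region'].sum())
r2=[x for x in ctrl.regions_of(S,"lid_grip")]
for x in r2: print(px(x['centre']),x['confidence'],x['region'].sum())
# triangulated points from first calls
for n,a,b in (("grip",(375,237),(184,234)),("rib",(379,228),(188,240)),("tab",(378,246),(176,226))):
    print(n,tri([ray(T,a),ray(S,b)]))
print("grip z67",at_z(T,(375,237),67),at_z(S,(184,234),67))
print("tray",at_z(T,(205,239),4),at_z(S,(340,178),4))
# corners of plate top in top view
for im,cs in ((T,np.array([(243,320),(410,298),(425,395),(257,418)])/3.2+[270,120]),(S,np.array([(142,202),(298,115),(353,193),(205,280)])/3.2+[110,180])):
    P=np.array([at_z(im,c,54) for c in cs])
    print(P.round(1).tolist(),P.mean(0).round(1),[np.linalg.norm(P[i]-P[i-1]).round(1) for i in range(4)])
    e=(P[1]-P[0]);e2=P[2]-P[3]; print(np.degrees(np.arctan2(e[1],e[0])),np.degrees(np.arctan2(e2[1],e2[0])))
cv2.imwrite('pics/c.png',cv2.resize(((r[0]['region']*255)).astype(np.uint8),None,fx=1,fy=1))
for x in r+r2:
    c,_=cv2.findContours(x['region'].astype(np.uint8),0,2); c=max(c,key=cv2.contourArea);print(cv2.boxPoints(cv2.minAreaRect(c)).round(1).tolist())
o=ctrl.get_obs();print(o['t'])
```

```text
[374.976 231.42 ] 0.89 1523
[349.776 177.912] 0.73 1464
[185.304 242.214] 0.7 1892
[234.528 292.992] 0.68 2018
grip (array([ 507.94114124, -246.91935439,   57.82967533]), [np.float64(2.1329414704199383), np.float64(2.1329414704199245)])
rib (array([ 533.71451224, -250.39048725,   70.71316676]), [np.float64(9.117804151058225), np.float64(9.117804151058134)])
tab (array([ 480.55427523, -254.77691663,   64.95327392]), [np.float64(0.4605372571912667), np.float64(0.46053725719134736)])
grip z67 [ 506.28066275 -247.06733396   67.        ] [ 513.94085229 -244.77890764   67.        ]
tray [520.63251055 249.54668307   4.        ] [524.08948516 240.79267886   4.        ]
[[559.5, -169.1, 54.0], [575.8, -321.4, 54.0], [487.3, -328.1, 54.0], [470.5, -176.9, 54.0]] [ 523.3 -248.9   54. ] [np.float64(89.3), np.float64(153.2), np.float64(88.7), np.float64(152.2)]
-83.88745676945703 -83.6655169937821
[[494.6, -324.8, 54.0], [479.8, -178.5, 54.0], [569.1, -166.6, 54.0], [583.7, -302.5, 54.0]] [ 531.8 -243.1   54. ] [np.float64(91.9), np.float64(147.1), np.float64(90.1), np.float64(136.6)]
95.74419221665255 96.12040836976593
[[347.1000061035156, 218.8000030517578], [399.20001220703125, 212.8000030517578], [402.70001220703125, 243.5], [350.6000061035156, 249.5]]
[[320.6000061035156, 168.89999389648438], [369.3999938964844, 156.39999389648438], [377.0, 185.6999969482422], [328.1000061035156, 198.1999969482422]]
[[149.0, 235.89999389648438], [200.6999969482422, 206.89999389648438], [219.6999969482422, 240.8000030517578], [168.0, 269.79998779296875]]
[[199.8000030517578, 292.3999938964844], [247.1999969482422, 256.8999938964844], [269.70001220703125, 287.0], [222.39999389648438, 322.5]]
1.85
```

Call:
jog_arm(xyz=[[18,25,0],[18,25,0],[18,25,0],[18,25,0],[18,25,0],[18,25,0],[18,25,0],[18,25,0],[18,25,0],[18,25,0],[18,25,0],[18,25,0],[0,0,0]], yaw=[5.8,5.8,5.8,5.8,5.8,5.8,5.8,5.8,5.8,5.8,5.8,5.8,0], gripper=0)

```text
t: 2.93
ee_pos: [505.7, -245.4, 224.0]
orientation: [2.023, 2.396, 0.005]
ft_force: [0.2, 0.2, -0.8]
width: 88.1
```

```bash
cat >> h.py <<'E'
from scipy.spatial.transform import Rotation as Ro
def yawy(o):
    R=Ro.from_rotvec(o['orientation']).as_matrix(); return np.degrees(np.arctan2(R[1,1],R[0,1])), R[:,2]
E
python3 - <<'E'
from h import *
W=ctrl.get_image("wrist");cv2.imwrite('pics/d_w.png',W['img'])
o=ctrl.get_obs();print(yawy(o),o['qpos'],o['ee_pos'])
print(-np.array(W['R']).T@np.array(W['t']).ravel(),np.array(W['R'])[2])
for th,z in (("lid_grip",67),("lid_rib",67),("lid_tab",67),("lid_middle",54)):
    for r in ctrl.pinpoint(W,th): print(th,px(r['centre']).round(1),round(r['confidence'],2),at_z(W,px(r['centre']),z).round(1))
E
```

```text
(np.float64(9.415332398474469), array([ 0.00583789, -0.00173436, -0.99998146])) [-4.76708155e-01  3.26703021e-01  1.77434177e+00  1.32352699e-03
  1.03456536e+00 -6.41702193e-01] [ 504.68280005 -246.84561283  223.98201276]
[ 491.65587114 -169.73052233  385.19197202] [ 0.05440804 -0.27761779 -0.95914969]
lid_grip [441.3 171.5] 0.75 [ 664.9 -193.4   67. ]
lid_grip [281.6 198.8] 0.68 [ 511.3 -247.9   67. ]
lid_rib [460.9 169.3] 0.95 [ 684.3 -187.7   67. ]
lid_rib [303.7 202.3] 0.88 [ 534.  -247.9   67. ]
lid_tab [416.9 165.1] 0.72 [ 638.3 -191.5   67. ]
lid_tab [256.6 198.5] 0.7 [ 486.2 -251.8   67. ]
lid_middle [293.3 203.6] 0.74 [ 525.2 -254.3   54. ]
lid_middle [451.8 163.8] 0.65 [ 680.7 -184.6   54. ]
```

View pics/d_w.png

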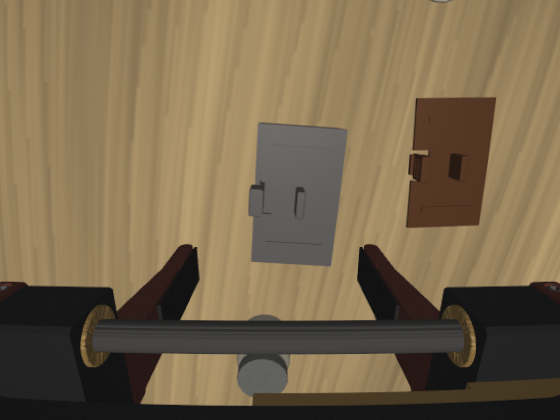

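Run:
```python
import cv2
a=cv2.imread('pics/d_w.png')
cv2.imwrite('pics/d_z.png',cv2.resize(a[115:275,225:370],None,fx=3.7,fy=3.7,interpolation=cv2.INTER_CUBIC))
```

```text
(no output)
```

View pics/d_z.png

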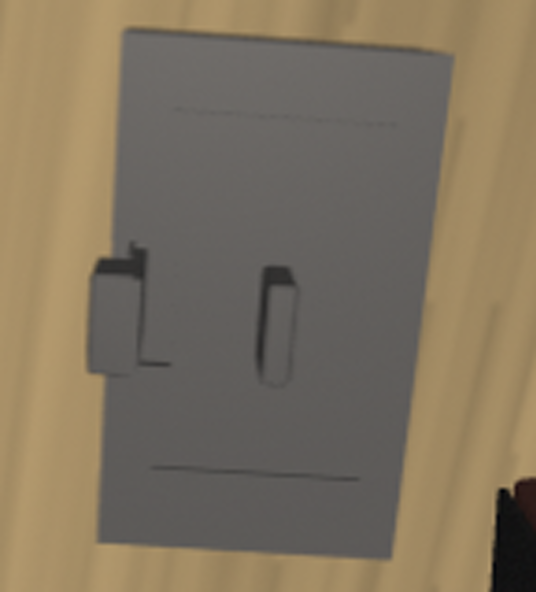

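Run:
```python
from h import *
W=ctrl.get_image("wrist")
f=lambda p,z: at_z(W,np.array(p)/3.7+[225,115],z)
P=np.array([f(p,54) for p in ((124,29),(453,54),(391,559),(99,543))])
print(P.round(1).tolist(),P.mean(0))
for i in range(4):
    e=P[i]-P[i-1];print(np.linalg.norm(e).round(1),np.degrees(np.arctan2(e[1],e[0])).round(1))
print("rib top",[f(p,80).round(1).tolist() for p in ((268,284),(298,286),(290,385),(262,385))])
print("tab top",[f(p,80).round(1).tolist() for p in ((92,272),(140,276),(137,375),(88,370))])
# fit
from scipy.optimize import least_squares
uv=np.array([(124,29),(453,54),(391,559),(99,543)])/3.7+[225,115]
def res(q):
    x,y,a,z=q;c,s=np.cos(a),np.sin(a)
    return np.concatenate([proj(W,[x+c*u-s*v,y+s*u+c*v,z])-p for (u,v),p in zip(((-45,75),(45,75),(45,-75),(-45,-75)),uv)])
s=least_squares(res,[524,-248,0.1,54]);print(s.x,np.degrees(s.x[2]),s.cost)
x,y,a,z=s.x
print("grip",x-20*np.cos(a),y-20*np.sin(a)); print(ctrl.get_obs()['ee_pos'])
```

```text
[[473.7, -182.7, 54.0], [562.1, -175.2, 54.0], [575.6, -324.1, 54.0], [487.2, -332.4, 54.0]] [ 524.67452806 -253.59726318   54.        ]
150.2 95.2
88.7 4.9
149.5 -84.8
88.8 -174.7
rib top [[521.1, -240.0, 80.0], [528.9, -239.3, 80.0], [531.7, -266.3, 80.0], [524.3, -267.4, 80.0]]
tab top [[475.4, -243.9, 80.0], [487.8, -243.0, 80.0], [490.9, -269.8, 80.0], [477.8, -270.5, 80.0]]
[ 5.24830250e+02 -2.53911756e+02  8.96883224e-02  5.24856853e+01] 5.138762344356169 0.5129139246003916
grip 504.91063650835656 -255.7031187278947
[ 502.58515765 -249.95637898  223.79626708]
```

Run:
```python
from h import *
o=ctrl.get_obs();print(o['ee_pos'],o['qvel'].round(4),yawy(o))
W=ctrl.get_image("wrist");W2=ctrl.get_image("wrist")
o=ctrl.get_obs();print(o['ee_pos'],o['qvel'].round(4),o['t'])
import pickle;pickle.dump(W2,open('w2.pkl','wb'))
print(np.array(W['t'])-np.array(W2['t']))
cv2.imwrite('pics/e_z.png',cv2.resize(W2['img'][100:300,220:380],None,fx=3,fy=3,interpolation=cv2.INTER_CUBIC))
```

```text
[ 502.58515765 -249.95637898  223.79626708] [-0.0043  0.0004 -0.0009  0.0008  0.0004 -0.0027] (np.float64(9.02587849813873), array([ 0.00504993, -0.00192939, -0.99998539]))
[ 502.64933177 -249.94342217  223.84487824] [ 0.002  -0.0014 -0.0004  0.0001 -0.0007 -0.0015] 3.3333
[0.02259202 0.01849225 0.01617785]
```

View pics/e_z.png

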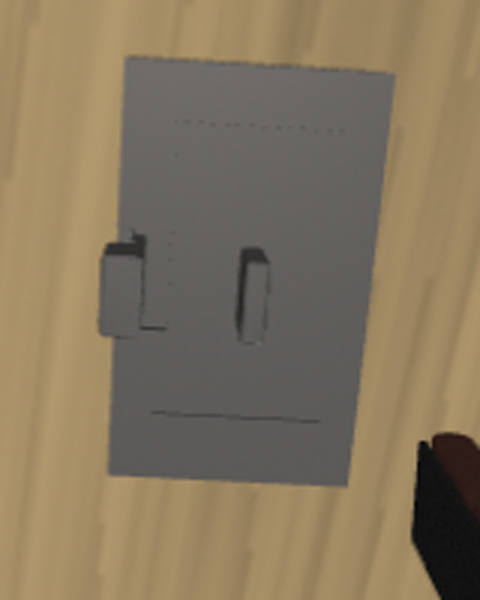

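Run:
```python
from h import *
import pickle;W=pickle.load(open('w2.pkl','rb'))
from scipy.optimize import least_squares
uv=np.array([(125,56),(394,73),(347,487),(108,474)])/3+[220,100]
f=lambda p,z: at_z(W,np.array(p)/3+[220,100],z)
P=np.array([f(p,54) for p in ((125,56),(394,73),(347,487),(108,474))])
print(P.round(1).tolist(),P.mean(0))
for i in range(4):
    e=P[i]-P[i-1];print(np.linalg.norm(e).round(1),np.degrees(np.arctan2(e[1],e[0])).round(1))
def res(q):
    x,y,a,z=q;c,s=np.cos(a),np.sin(a)
    return np.concatenate([proj(W,[x+c*u-s*v,y+s*u+c*v,z])-p for (u,v),p in zip(((-45,75),(45,75),(45,-75),(-45,-75)),uv)])
s=least_squares(res,[524,-248,0.1,54]);print(s.x,np.degrees(s.x[2]),s.cost)
x,y=P.mean(0)[:2];a=s.x[2]
g=np.array([x-20*np.cos(a),y-20*np.sin(a)]);print("grip",g)
Ri=np.array([[np.cos(a),np.sin(a)],[-np.sin(a),np.cos(a)]])
print("rib top in grip frame",[(Ri@(f(p,80)[:2]-g)).round(1).tolist() for p in ((247,263),(269,263),(263,343),(241,343))])
print("tab top",[(Ri@(f(p,80)[:2]-g)).round(1).tolist() for p in ((104,254),(144,256),(140,338),(100,335))])
print(ctrl.pinpoint(ctrl.get_image('top'),'tray_floor')[:1])
```

```text
[[476.2, -178.5, 54.0], [564.9, -169.8, 54.0], [580.2, -318.9, 54.0], [491.2, -327.3, 54.0]] [ 528.12235382 -248.61130562   54.        ]
149.6 95.8
89.1 5.6
149.9 -84.2
89.3 -174.6
[ 5.28247960e+02 -2.48862921e+02  9.99540352e-02  5.27566544e+01] 5.726944364516526 0.2214110978359252
grip [ 508.22217876 -250.60705925]
rib top in grip frame [[18.2, 13.4], [25.3, 13.8], [25.5, -13.0], [18.3, -13.4]]
tab top [[-27.6, 13.8], [-14.8, 13.9], [-14.8, -13.5], [-27.9, -13.2]]
[{'centre': [0.365, 0.5667], 'confidence': 0.88}]
```

Grip point measured at about (508, −251) with lid yaw 5.7°. The rib's far face measures +25.4 mm, close to the expected 26. The tab face measures about −27.8 mm, to be refined by touch. Next I align and go down part-way.

Call:
jog_arm(xyz=[[5.5,-0.7,-25],[0,0,-30],[0,0,-30],[0,0,-25],[0,0,-15],[0,0,0],[0,0,0],[0,0,0]], yaw=[-3.3,0,0,0,0,0,0,0], gripper=0.18)

```text
t: 4.1
ee_pos: [508.5, -254.9, 97.1]
orientation: [2.111, 2.31, 0.005]
ft_force: [-0.2, -0.2, 0.2]
width: 72.1
```

Run:
```python
from h import *
o=ctrl.get_obs();print(o['t'],o['ee_pos'],yawy(o),o['ft_force'],o['width'])
W=ctrl.get_image("wrist");cv2.imwrite('pics/f.png',W['img'])
```

```text
4.1 [ 508.51758994 -254.92255763   97.10498229] (np.float64(5.155186879265158), array([ 0.01122593, -0.00557268, -0.99992146])) [-0.21318713 -0.21895027  0.18862463] 72.07311634074325
```

View pics/f.png

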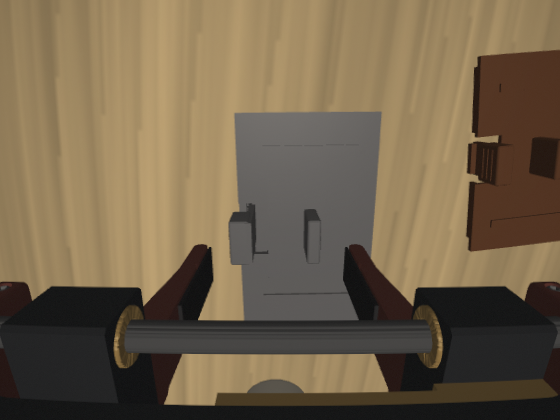

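Run:
```python
from h import *
W=ctrl.get_image("wrist");o=ctrl.get_obs();print(o['ee_pos'],yawy(o))
import pickle;pickle.dump(W,open('w3.pkl','wb'))
cv2.imwrite('pics/g.png',cv2.resize(W['img'][100:280,220:400],None,fx=3.3,fy=3.3,interpolation=cv2.INTER_CUBIC))
```

```text
[ 509.18480642 -255.1984239    97.90986522] (np.float64(5.1676028901861395), array([ 0.01296389, -0.00649416, -0.99989488]))
```

View pics/g.png

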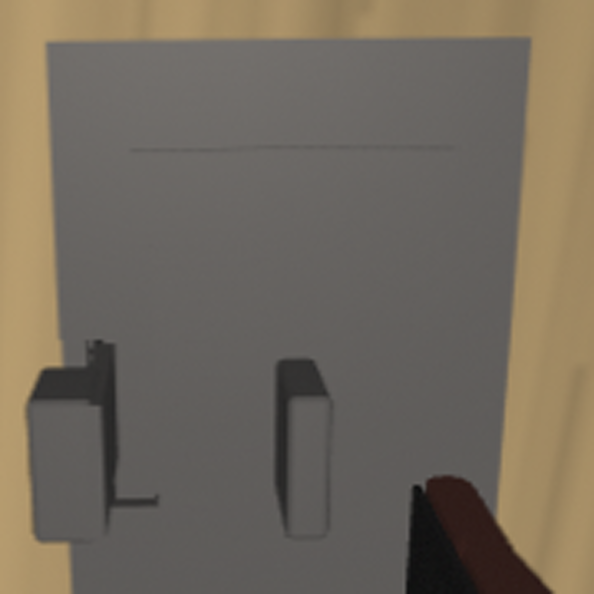

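Run:
```python
from h import *
import pickle;W=pickle.load(open('w3.pkl','rb'))
f=lambda p,z: at_z(W,np.array(p)/3.3+[220,100],z)
A,B=f((48,43),54),f((530,39),54);e=B-A
print(A,B,np.linalg.norm(e),np.degrees(np.arctan2(e[1],e[0])))
L=f((72,590),54);e=A-L;print(np.degrees(np.arctan2(e[1],e[0])))
rt=np.array([f(p,80) for p in ((289,399),(331,399),(329,537),(289,537))]);tt=np.array([f(p,80) for p in ((29,402),(104,402),(107,540),(35,540))])
print(rt.round(1).tolist(),tt.round(1).tolist())
far=(rt[1]+rt[2])/2; a=np.radians(5.4); n=np.array([np.cos(a),np.sin(a),0])
print("far rib",far,"grip from rib",far-26*n, "tab face",(tt[0]+tt[3])/2, "D",((far-(tt[0]+tt[3])/2)@n), "grip from corners",(A+B)/2-20*n-75*np.array([-np.sin(a),np.cos(a),0]))
```

```text
[ 476.31253336 -178.89236628   54.        ] [ 564.87457302 -169.98428086   54.        ] 89.00892570658574 5.743823919067163
95.56769732574462
[[524.7, -235.1, 80.0], [532.0, -234.5, 80.0], [535.1, -261.0, 80.0], [527.8, -261.6, 80.0]] [[479.2, -239.6, 80.0], [492.3, -238.4, 80.0], [494.6, -265.0, 80.0], [481.5, -266.1, 80.0]]
far rib [ 533.56816879 -247.76142393   80.        ] grip from rib [ 507.68355771 -250.20824008   80.        ] tab face [ 480.3140868  -252.82738778   80.        ] D 53.49448780173733 grip from corners [ 507.7404374  -250.98763718   54.        ]
```

Call:
jog_arm(xyz=[[-1.2,4.5,0],[0,0,-10],[0,0,-10],[0,0,-10],[0,0,-6],[0,0,0],[0,0,0],[0,0,0]], yaw=[0.5,0,0,0,0,0,0,0])

```text
t: 4.87
ee_pos: [509.6, -250.8, 61.1]
orientation: [2.095, 2.316, 0.008]
ft_force: [0.7, -0.4, -0.4]
width: 72.1
```

```bash
cat > st.py <<'E'
from h import *
o=ctrl.get_obs();y=yawy(o);print(round(o['t'],2),o['ee_pos'].round(2),round(y[0],2),y[1].round(4),o['ft_force'].round(2),o['moment'].round(3),round(o['width'],2))
a=np.radians(5.6);g=np.array([507.8,-250.6]);d=o['ee_pos'][:2]-g
print('in lid frame',np.round([d@[np.cos(a),np.sin(a)],d@[-np.sin(a),np.cos(a)]],2),'Fx lid',round(o['ft_force'][:2]@[np.cos(a),np.sin(a)],2))
E
python3 st.py
```

```text
4.87 [ 509.6  -250.84   61.13] 5.74 [ 0.0179 -0.0089 -0.9998] [ 0.7  -0.44 -0.37] [-0.021 -0.069 -0.001] 72.13
in lid frame [ 1.76 -0.41] Fx lid 0.65
```

Call:
jog_arm(xyz=[[-1.5,0.3,-3.5],[0,0,0],[0,0,0],[0,0,0],[0,0,0]], yaw=[0,0,0,0,0], gripper=0.318)

```text
t: 5.28
ee_pos: [508.3, -250.8, 57.8]
orientation: [2.094, 2.315, 0.009]
ft_force: [-0.3, -0.0, -0.2]
width: 60.0
```

```bash
python3 st.py
```

```text
5.28 [ 508.31 -250.82   57.79] 5.73 [ 0.0187 -0.0093 -0.9998] [-0.3  -0.05 -0.24] [-0.018 -0.105  0.015] 59.99
in lid frame [ 0.48 -0.26] Fx lid -0.3
```

Call:
jog_arm(xyz=[[1.2,0.1,0],[0,0,0],[0,0,0]], yaw=[0,0,0])

```text
t: 5.53
ee_pos: [509.7, -250.8, 58.2]
orientation: [2.094, 2.314, 0.009]
ft_force: [0.3, -0.1, -0.4]
width: 59.3
```

```bash
python3 st.py
```

```text
5.53 [ 509.71 -250.8    58.18] 5.73 [ 0.0191 -0.0095 -0.9998] [ 0.32 -0.05 -0.36] [ 0.054  0.002 -0.061] 59.34
in lid frame [ 1.88 -0.39] Fx lid 0.32
```

Call:
jog_arm(xyz=[[1.0,0.1,0],[0,0,0],[0,0,0]], yaw=[0,0,0])

```text
t: 5.78
ee_pos: [510.4, -250.6, 58.2]
orientation: [2.094, 2.315, 0.008]
ft_force: [-0.8, -0.1, 0.2]
width: 59.9
```

```bash
python3 st.py
```

```text
5.78 [ 510.42 -250.64   58.15] 5.74 [ 0.0183 -0.0094 -0.9998] [-0.82 -0.09  0.16] [-0.136 -0.029 -0.   ] 59.92
in lid frame [ 2.6  -0.29] Fx lid -0.82
```

Call:
jog_arm(xyz=[[0.8,0.1,0],[0,0,0],[0,0,0]], yaw=[0,0,0])

```text
t: 6.03
ee_pos: [510.7, -250.6, 58.1]
orientation: [2.095, 2.316, 0.007]
ft_force: [-0.8, 0.2, 1.2]
width: 60.2
```

```bash
python3 st.py
```

```text
6.03 [ 510.67 -250.56   58.06] 5.76 [ 0.0171 -0.0093 -0.9998] [-0.76  0.19  1.23] [-0.112  0.143  0.096] 60.21
in lid frame [ 2.86 -0.24] Fx lid -0.74
```

Call:
jog_arm(xyz=[[0.6,0.1,0],[0,0,0],[0,0,0]], yaw=[0,0,0])

```text
t: 6.28
ee_pos: [510.9, -250.5, 58.1]
orientation: [2.095, 2.317, 0.006]
ft_force: [-1.8, -1.3, -0.2]
width: 59.8
```

```bash
python3 st.py
```

```text
6.28 [ 510.88 -250.55   58.06] 5.76 [ 0.0163 -0.0092 -0.9998] [-1.8  -1.3  -0.17] [-0.142  0.238  0.036] 59.78
in lid frame [ 3.07 -0.25] Fx lid -1.92
```

Call:
jog_arm(xyz=[[-3,-0.3,0],[-2,-0.2,0],[0,0,0],[0,0,0]], yaw=[0,0,0,0])

```text
t: 6.62
ee_pos: [506.5, -251.1, 58.3]
orientation: [2.094, 2.315, 0.009]
ft_force: [-0.0, -0.0, -0.1]
width: 59.6
```

```bash
python3 st.py
```

```text
6.62 [ 506.55 -251.11   58.29] 5.73 [ 0.0187 -0.0096 -0.9998] [-0.03 -0.04 -0.09] [ 0.023 -0.088  0.03 ] 59.61
in lid frame [-1.29 -0.39] Fx lid -0.04
```

Call:
jog_arm(xyz=[[-0.8,-0.1,0],[0,0,0],[0,0,0]], yaw=[0,0,0])

```text
t: 6.87
ee_pos: [506.1, -251.3, 58.5]
orientation: [2.094, 2.314, 0.009]
ft_force: [-0.7, 1.0, -0.4]
width: 59.8
```

```bash
python3 st.py
```

```text
6.87 [ 506.09 -251.32   58.47] 5.72 [ 0.0197 -0.0098 -0.9998] [-0.7   0.97 -0.37] [-0.026 -0.065 -0.019] 59.79
in lid frame [-1.77 -0.55] Fx lid -0.6
```

Call:
jog_arm(xyz=[[-0.8,-0.1,0],[0,0,0],[0,0,0]], yaw=[0,0,0])

```text
t: 7.12
ee_pos: [505.4, -251.4, 58.5]
orientation: [2.093, 2.314, 0.009]
ft_force: [0.4, 0.3, 0.1]
width: 59.7
```

```bash
python3 st.py
```

```text
7.12 [ 505.42 -251.4    58.5 ] 5.73 [ 0.02   -0.0099 -0.9998] [0.45 0.27 0.07] [ 0.004 -0.079  0.023] 59.65
in lid frame [-2.45 -0.57] Fx lid 0.47
```

Call:
jog_arm(xyz=[[-0.8,0.1,-0.3],[0,0,0],[0,0,0]], yaw=[0,0,0])

```text
t: 7.37
ee_pos: [505.0, -251.5, 58.4]
orientation: [2.093, 2.313, 0.01]
ft_force: [0.1, -0.5, -0.9]
width: 59.7
```

```bash
python3 st.py
```

```text
7.37 [ 505.01 -251.45   58.37] 5.73 [ 0.0209 -0.0103 -0.9997] [ 0.06 -0.54 -0.91] [ 0.018 -0.051 -0.031] 59.7
in lid frame [-2.86 -0.58] Fx lid 0.01
```

Call:
jog_arm(xyz=[[-0.8,0,-0.3],[0,0,0],[0,0,0]], yaw=[0,0,0])

```text
t: 7.62
ee_pos: [504.7, -251.6, 58.3]
orientation: [2.092, 2.312, 0.011]
ft_force: [0.1, 0.6, 0.6]
width: 60.1
```

```bash
python3 st.py
```

```text
7.62 [ 504.67 -251.61   58.28] 5.73 [ 0.0219 -0.0107 -0.9997] [0.09 0.63 0.55] [-0.022 -0.148  0.074] 60.14
in lid frame [-3.21 -0.7 ] Fx lid 0.16
```

Call:
jog_arm(xyz=[[-0.8,0,0],[0,0,0],[0,0,0]], yaw=[0,0,0])

```text
t: 7.87
ee_pos: [503.8, -251.6, 58.2]
orientation: [2.092, 2.312, 0.011]
ft_force: [0.7, 0.2, -0.4]
width: 59.8
```

```bash
python3 st.py
```

```text
7.87 [ 503.81 -251.62   58.24] 5.73 [ 0.022  -0.0107 -0.9997] [ 0.66  0.19 -0.45] [-0.032 -0.174  0.032] 59.82
in lid frame [-4.07 -0.62] Fx lid 0.68
```

Call:
jog_arm(xyz=[[-0.8,0,0],[0,0,0],[0,0,0]], yaw=[0,0,0])

```text
t: 8.12
ee_pos: [503.2, -251.6, 58.3]
orientation: [2.092, 2.312, 0.011]
ft_force: [0.8, -0.0, 0.1]
width: 60.1
```

```bash
python3 st.py
```

```text
8.12 [ 503.21 -251.63   58.26] 5.73 [ 0.0225 -0.0108 -0.9997] [ 0.76 -0.02  0.12] [-0.068 -0.246 -0.018] 60.11
in lid frame [-4.67 -0.58] Fx lid 0.75
```

Call:
jog_arm(xyz=[[-0.6,0,0],[0,0,0],[0,0,0]], yaw=[0,0,0])

```text
t: 8.37
ee_pos: [503.1, -251.7, 58.4]
orientation: [2.091, 2.311, 0.012]
ft_force: [0.8, 0.0, -0.4]
width: 59.7
```

```bash
python3 st.py
```

```text
8.37 [ 503.11 -251.67   58.39] 5.73 [ 0.0235 -0.0111 -0.9997] [ 0.77  0.03 -0.43] [ 0.035 -0.287 -0.009] 59.69
in lid frame [-4.77 -0.61] Fx lid 0.77
```

Call:
jog_arm(xyz=[[3,0.7,-0.4],[0,0,0],[0,0,0],[0,0,0]], yaw=[0,0,0,0], gripper=0.364)

```text
t: 8.7
ee_pos: [505.2, -250.6, 57.6]
orientation: [2.093, 2.313, 0.01]
ft_force: [-0.2, 0.1, 0.7]
width: 55.8
```

```bash
python3 st.py
```

```text
8.7 [ 505.18 -250.64   57.55] 5.73 [ 0.021  -0.0103 -0.9997] [-0.22  0.12  0.68] [ 0.006 -0.025 -0.052] 55.75
in lid frame [-2.61  0.22] Fx lid -0.2
```

Call:
jog_arm(xyz=[[0.9,0.1,0],[0.6,0,0],[0,0,0]], yaw=[0,0,0], gripper=0.392)

```text
t: 8.95
ee_pos: [506.3, -250.5, 57.6]
orientation: [2.093, 2.314, 0.009]
ft_force: [-0.5, 0.5, 0.9]
width: 53.5
```

```bash
python3 st.py
```

```text
8.95 [ 506.26 -250.52   57.57] 5.74 [ 0.0199 -0.0101 -0.9998] [-0.53  0.53  0.94] [ 0.056 -0.118  0.04 ] 53.46
in lid frame [-1.52  0.23] Fx lid -0.48
```

Next w = 51.5 and then 49.5, with the centre moving along.

Call:
jog_arm(xyz=[[0.9,0.1,0],[0.4,0,0],[0,0,0]], yaw=[0,0,0], gripper=0.415)

```text
t: 9.2
ee_pos: [507.1, -250.4, 57.7]
orientation: [2.093, 2.315, 0.008]
ft_force: [0.1, -0.0, 1.9]
width: 51.4
```

```bash
python3 st.py
```

```text
9.2 [ 507.15 -250.41   57.71] 5.75 [ 0.0187 -0.0099 -0.9998] [ 0.09 -0.04  1.88] [0.026 0.088 0.025] 51.44
in lid frame [-0.63  0.25] Fx lid 0.09
```

Call:
jog_arm(xyz=[[0.9,0.1,0],[0.3,0,0],[0,0,0]], yaw=[0,0,0], gripper=0.4375)

```text
t: 9.45
ee_pos: [508.0, -250.3, 57.9]
orientation: [2.094, 2.316, 0.007]
ft_force: [0.4, 0.3, 2.8]
width: 49.5
```

```bash
python3 st.py
```

```text
9.45 [ 508.02 -250.27   57.9 ] 5.76 [ 0.0178 -0.0098 -0.9998] [0.37 0.3  2.8 ] [-0.097  0.259 -0.015] 49.46
in lid frame [0.25 0.3 ] Fx lid 0.4
```

Call:
jog_arm(xyz=[[0.4,0,0],[0,0,0],[0,0,0]], yaw=[0,0,0], gripper=0.4466)

```text
t: 9.7
ee_pos: [508.4, -250.3, 58.0]
orientation: [2.094, 2.316, 0.007]
ft_force: [-0.5, 0.7, 2.1]
width: 48.7
```

```bash
python3 st.py
python3 - <<'E'
from h import *
W=ctrl.get_image("wrist");cv2.imwrite('pics/i.png',W['img'])
E
```

```text
9.7 [ 508.35 -250.26   57.99] 5.77 [ 0.0176 -0.0098 -0.9998] [-0.45  0.73  2.13] [-0.106  0.328 -0.008] 48.65
in lid frame [0.58 0.29] Fx lid -0.38
```

View pics/i.png

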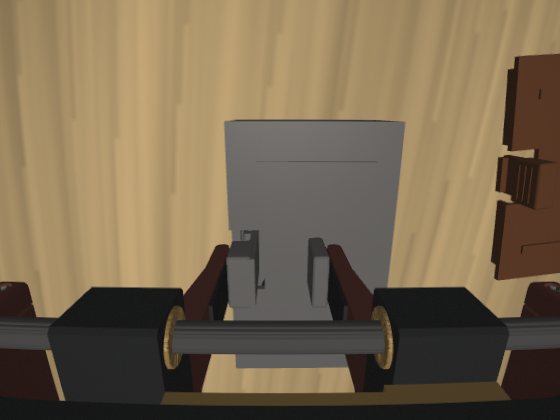

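The picture shows the fingers against the tab (242,272) and the rib (318,272), with the tab still in one piece. I start a gentle lift.

Call:
jog_arm(xyz=[[0,0,1.5],[0,0,1.5],[0,0,1.5],[0,0,0],[0,0,0]], yaw=[0,0,0,0,0])

```text
t: 10.17
ee_pos: [508.4, -249.8, 61.8]
orientation: [2.095, 2.316, 0.008]
ft_force: [0.4, -0.2, -1.0]
width: 49.1
```

```bash
python3 st.py
python3 - <<'E'
from h import *
W=ctrl.get_image("wrist");cv2.imwrite('pics/j.png',W['img'])
E
```

```text
10.17 [ 508.4  -249.83   61.83] 5.74 [ 0.0177 -0.0091 -0.9998] [ 0.42 -0.16 -0.99] [-0.02  -0.002  0.045] 49.06
in lid frame [0.67 0.71] Fx lid 0.4
```

View pics/j.png

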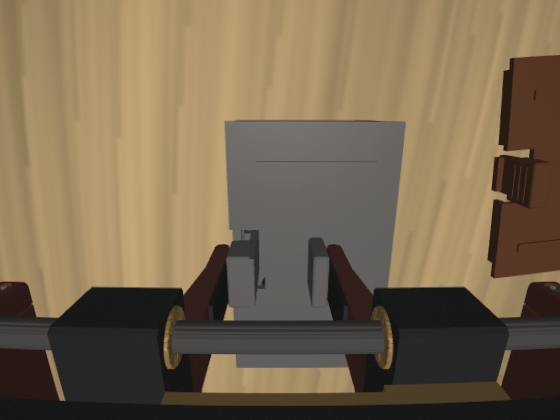

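The force is about −1 N, which is only the lid's weight, so the barb is free and the case stays down. I lift on straight up.

Call:
jog_arm(xyz=[[0,-0.3,3],[0,0,3],[0,0,3],[0,0,3],[0,0,4],[0,0,4],[0,0,0],[0,0,0]], yaw=[0,0,0,0,0,0,0,0])

```text
t: 10.88
ee_pos: [508.5, -250.2, 84.3]
orientation: [2.094, 2.315, 0.008]
ft_force: [-0.3, -0.4, -1.9]
width: 49.1
```

```bash
python3 st.py
python3 - <<'E'
from h import *
S=ctrl.get_image("scene");W=ctrl.get_image("wrist")
cv2.imwrite('pics/k.png',np.hstack([cv2.resize(S['img'][170:320,100:260],(427,400),interpolation=cv2.INTER_CUBIC),cv2.resize(W['img'],(373,280))[0:280] if 0 else cv2.resize(W['img'],(373,400))]))
E
```

```text
10.88 [ 508.55 -250.18   84.3 ] 5.73 [ 0.0182 -0.0092 -0.9998] [-0.32 -0.45 -1.86] [ 0.002 -0.091 -0.003] 49.12
in lid frame [0.78 0.35] Fx lid -0.37
```

View pics/k.png

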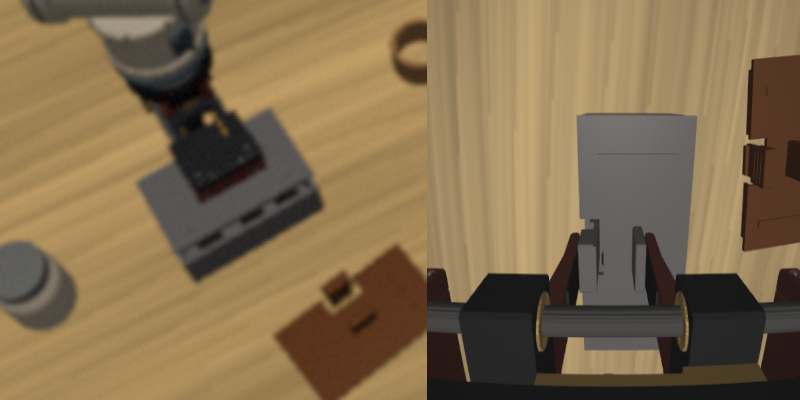

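The lid is 26 mm up and level. The case stays put with the seals showing (dark rows at (210–285,195–240) in the crop). I raise it, and locate the tray from the pictures.

Call:
jog_arm(xyz=[[0,0,6],[0,0,10],[0,0,14],[0,0,16],[0,0,16],[0,0,10],[0,0,5],[0,0,0]], yaw=[0,0,0,0,0,0,0,0])

```text
t: 11.65
ee_pos: [507.4, -249.6, 167.1]
orientation: [2.096, 2.317, 0.008]
ft_force: [0.4, 0.2, -1.3]
width: 48.8
```

```bash
python3 st.py
python3 - <<'E'
from h import *
T=ctrl.get_image("top");S=ctrl.get_image("scene")
for n,im in (("top",T),("scene",S)):
    for r in ctrl.regions_of(im,"tray_floor")[:1]:
        m=r['region'].astype(np.uint8);c,_=cv2.findContours(m,0,2);c=max(c,key=cv2.contourArea)
        q=cv2.approxPolyDP(c,0.04*cv2.arcLength(c,True),True)[:,0].astype(float);print(n,r['confidence'],q.tolist())
        for z in (4,18):
            P=np.array([at_z(im,p,z) for p in q]);print(z,P.mean(0).round(1),P.round(0).tolist(),[np.linalg.norm(P[i]-P[i-1]).round(1) for i in range(len(P))])
    print([ (px(r['centre']),at_z(im,px(r['centre']),4).round(1)) for r in ctrl.pinpoint(im,"tray_floor")[:1]])
A=cv2.resize(T['img'][190:285,95:260],None,fx=3.5,fy=3.5,interpolation=cv2.INTER_CUBIC)
cv2.imwrite('pics/l.png',A)
E
```

```text
11.65 [ 507.39 -249.56  167.12] 5.74 [ 0.0163 -0.0082 -0.9998] [ 0.44  0.23 -1.25] [-0.044 -0.028 -0.   ] 48.78
in lid frame [-0.31  1.08] Fx lid 0.46
top 0.75 [[170.0, 206.0], [168.0, 271.0], [242.0, 269.0], [241.0, 204.0]]
4 [526.6 249.1   4. ] [[625.0, 358.0, 4.0], [428.0, 359.0, 4.0], [429.0, 139.0, 4.0], [625.0, 140.0, 4.0]] [np.float64(217.8), np.float64(197.2), np.float64(220.5), np.float64(196.9)]
18 [524.7 246.4  18. ] [[622.0, 354.0, 18.0], [427.0, 355.0, 18.0], [428.0, 137.0, 18.0], [622.0, 139.0, 18.0]] [np.float64(215.4), np.float64(195.1), np.float64(218.1), np.float64(194.7)]
[(array([204.512, 238.896]), array([521., 251.,   4.]))]
scene 0.74 [[356.0, 141.0], [296.0, 165.0], [328.0, 217.0], [391.0, 187.0]]
4 [522.7 252.3   4. ] [[426.0, 365.0, 4.0], [419.0, 147.0, 4.0], [622.0, 138.0, 4.0], [624.0, 359.0, 4.0]] [np.float64(197.8), np.float64(218.1), np.float64(203.2), np.float64(221.4)]
18 [530.  245.3  18. ] [[435.0, 356.0, 18.0], [428.0, 142.0, 18.0], [628.0, 133.0, 18.0], [630.0, 351.0, 18.0]] [np.float64(195.0), np.float64(214.9), np.float64(200.3), np.float64(218.2)]
[(array([342.104, 177.786]), array([526.4, 246.9,   4. ]))]
```

View pics/l.png

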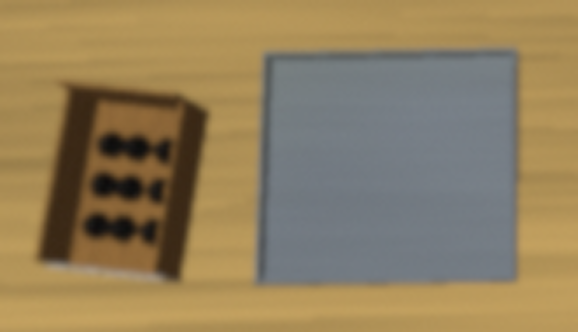

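Call:
jog_arm(xyz=[[0,6,0],[0,12,0],[0,18,0],[0,22,0],[0,24,0],[0,24,0],[0,24,0],[0,24,0],[0,24,0],[0,24,0],[0,24,0],[0,24,0],[0,24,0],[0,24,0],[0,24,0],[0,24,0],[0,18,0],[0,12,0],[0,6,0],[0,0,0]], yaw=[0,-0.3,-0.4,-0.4,-0.4,-0.4,-0.4,-0.4,-0.4,-0.4,-0.4,-0.4,-0.4,-0.4,-0.3,-0.3,0,0,0,0])

```text
t: 13.62
ee_pos: [495.8, 157.0, 155.0]
orientation: [-2.229, -2.213, 0.01]
ft_force: [0.2, -0.3, -0.6]
width: 49.1
```

```bash
python3 st.py
```

```text
13.62 [495.8  157.02 154.97] -0.41 [-0.0045 -0.0042 -1.    ] [ 0.17 -0.25 -0.61] [-0.024  0.008  0.059] 49.07
in lid frame [ 27.83 406.84] Fx lid 0.15
```

Call:
jog_arm(xyz=[[1,6,0],[2,12,0],[2,16,0],[2,16,0],[2,14,0],[1,10,0],[0,6,0],[0,3,0],[0,0,0],[0,0,0]], yaw=[0,0,0,0,0,0,0,0,0,0])

```text
t: 14.45
ee_pos: [506.2, 243.7, 153.8]
orientation: [-2.234, -2.207, 0.014]
ft_force: [0.3, -0.5, -2.0]
width: 48.8
```

```bash
python3 st.py
python3 - <<'E'
from h import *
W=ctrl.get_image("wrist");S=ctrl.get_image("scene")
cv2.imwrite('pics/m.png',np.hstack([cv2.resize(S['img'][100:250,270:430],(427,400),interpolation=cv2.INTER_CUBIC),cv2.resize(W['img'],(373,280))[0:280] if 0 else cv2.resize(W['img'],(373,400))]))
E
```

```text
14.45 [506.22 243.7  153.83] -0.68 [-0.0069 -0.0056 -1.    ] [ 0.31 -0.46 -2.01] [-0.012 -0.078 -0.026] 48.85
in lid frame [ 46.66 492.1 ] Fx lid 0.27
```

View pics/m.png

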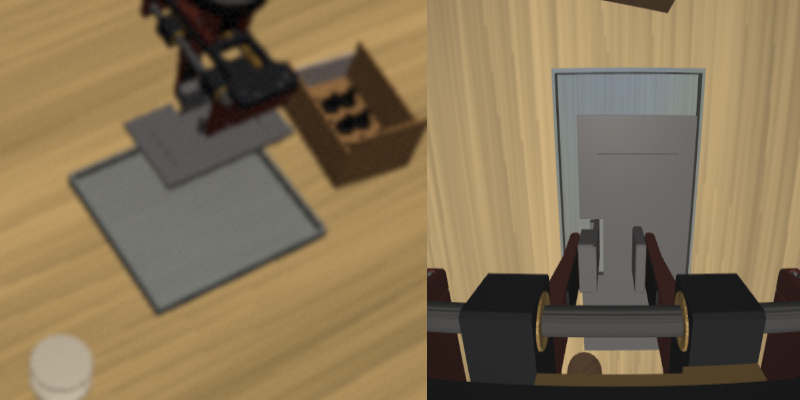

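Call:
jog_arm(xyz=[[0,1,-6],[0,1,-10],[0,0,-14],[0,0,-16],[0,0,-16],[0,0,-14],[0,0,-10],[0,0,-6],[0,0,0],[0,0,0]], yaw=[0,0,0,0,0,0,0,0,0,0])

```text
t: 15.38
ee_pos: [505.1, 242.2, 53.3]
orientation: [-2.239, -2.202, 0.016]
ft_force: [0.5, 0.7, -1.1]
width: 49.0
```

```bash
python3 st.py
python3 - <<'E'
from h import *
W=ctrl.get_image("wrist");S=ctrl.get_image("scene")
cv2.imwrite('pics/n.png',np.hstack([cv2.resize(S['img'][100:250,270:430],(427,400),interpolation=cv2.INTER_CUBIC),cv2.resize(W['img'],(373,280))[0:280] if 0 else cv2.resize(W['img'],(373,400))]))
E
```

```text
15.38 [505.13 242.25  53.3 ] -0.95 [-0.0083 -0.0064 -0.9999] [ 0.49  0.68 -1.12] [-0.019 -0.077 -0.018] 49.03
in lid frame [ 45.43 490.75] Fx lid 0.55
```

View pics/n.png

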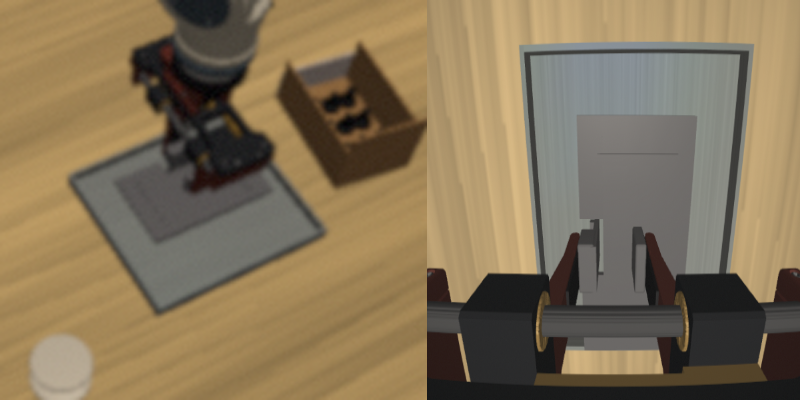

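Call:
jog_arm(xyz=[[0,2,-4],[0,2,-6],[0,1,-5],[0,0,-3],[0,0,0],[0,0,0]], yaw=[0,0,0,0,0,0])

```text
t: 15.98
ee_pos: [507.4, 249.2, 36.6]
orientation: [2.239, 2.203, -0.007]
ft_force: [-0.9, -0.2, -1.4]
width: 48.8
```

```bash
python3 st.py
```

```text
15.98 [507.38 249.16  36.65] -0.93 [-0.0024 -0.0036 -1.    ] [-0.85 -0.17 -1.37] [-0.006 -0.07   0.016] 48.78
in lid frame [ 48.35 497.42] Fx lid -0.87
```

Call:
jog_arm(xyz=[[0,0,-2],[0,0,-2],[0,0,-1.5],[0,0,-1],[0,0,0],[0,0,0]], yaw=[0,0,0,0,0,0])

```text
t: 16.48
ee_pos: [507.5, 249.1, 29.6]
orientation: [2.239, 2.203, -0.007]
ft_force: [0.2, -0.1, -1.8]
width: 48.7
```

```bash
python3 st.py
```

```text
16.48 [507.47 249.09  29.6 ] -0.93 [-0.0023 -0.0036 -1.    ] [ 0.23 -0.11 -1.76] [-0.07  -0.119 -0.008] 48.67
in lid frame [ 48.43 497.34] Fx lid 0.21
```

Call:
jog_arm(xyz=[[0,0,-1],[0,0,-1],[0,0,0],[0,0,0]], yaw=[0,0,0,0])

```text
t: 16.82
ee_pos: [507.6, 249.1, 27.6]
orientation: [2.239, 2.202, -0.006]
ft_force: [1.0, -0.3, -1.5]
width: 49.2
```

```bash
python3 st.py
```

```text
16.82 [507.62 249.11  27.57] -0.94 [-0.0019 -0.0034 -1.    ] [ 1.03 -0.26 -1.46] [-0.026 -0.001  0.032] 49.24
in lid frame [ 48.58 497.34] Fx lid 1.0
```

Call:
jog_arm(xyz=[[0,0,-0.6],[0,0,0],[0,0,0]], yaw=[0,0,0])

```text
t: 17.07
ee_pos: [507.6, 249.1, 27.0]
orientation: [2.239, 2.202, -0.006]
ft_force: [-0.8, 0.6, -1.6]
width: 48.8
```

```bash
python3 st.py
```

```text
17.07 [507.63 249.12  26.98] -0.94 [-0.0019 -0.0034 -1.    ] [-0.76  0.61 -1.63] [ 0.008 -0.036 -0.011] 48.77
in lid frame [ 48.6  497.35] Fx lid -0.7
```

Call:
jog_arm(xyz=[[0,0,-0.6],[0,0,0],[0,0,0]], yaw=[0,0,0])

```text
t: 17.32
ee_pos: [507.8, 249.2, 26.6]
orientation: [2.239, 2.202, -0.005]
ft_force: [0.1, 0.5, -1.4]
width: 48.6
```

```bash
python3 st.py
```

```text
17.32 [507.81 249.24  26.57] -0.94 [-0.0015 -0.0032 -1.    ] [ 0.06  0.53 -1.39] [-0.091 -0.053  0.028] 48.63
in lid frame [ 48.78 497.45] Fx lid 0.11
```

Call:
jog_arm(xyz=[[0,0,-0.6],[0,0,0],[0,0,0]], yaw=[0,0,0])

```text
t: 17.57
ee_pos: [507.9, 249.3, 26.1]
orientation: [2.239, 2.202, -0.005]
ft_force: [-0.1, 0.4, -1.1]
width: 48.6
```

```bash
python3 st.py
```

```text
17.57 [507.87 249.32  26.1 ] -0.94 [-0.0013 -0.0031 -1.    ] [-0.15  0.37 -1.05] [-0.092 -0.044 -0.023] 48.64
in lid frame [ 48.85 497.53] Fx lid -0.11
```

Call:
jog_arm(xyz=[[0,0,-0.6],[0,0,0],[0,0,0]], yaw=[0,0,0])

```text
t: 17.82
ee_pos: [507.9, 249.4, 25.8]
orientation: [2.239, 2.202, -0.005]
ft_force: [-0.5, 0.3, -0.2]
width: 49.0
```

```bash
python3 st.py
```

```text
17.82 [507.86 249.36  25.79] -0.94 [-0.0012 -0.003  -1.    ] [-0.51  0.33 -0.25] [-0.008 -0.051  0.005] 48.96
in lid frame [ 48.85 497.57] Fx lid -0.47
```

Call:
jog_arm(xyz=[[0,0,-0.6],[0,0,0],[0,0,0]], yaw=[0,0,0])

```text
t: 18.07
ee_pos: [507.9, 249.4, 25.6]
orientation: [2.239, 2.202, -0.005]
ft_force: [-0.6, 0.9, -1.4]
width: 49.2
```

```bash
python3 st.py
```

```text
18.07 [507.87 249.4   25.58] -0.94 [-0.0012 -0.003  -1.    ] [-0.56  0.89 -1.4 ] [-0.048 -0.    -0.017] 49.16
in lid frame [ 48.86 497.61] Fx lid -0.47
```

Call:
jog_arm(xyz=[[0,0,-0.8],[0,0,0],[0,0,0]], yaw=[0,0,0])

```text
t: 18.32
ee_pos: [507.8, 249.4, 25.4]
orientation: [2.239, 2.202, -0.005]
ft_force: [-1.1, 0.2, 1.3]
width: 48.7
```

```bash
python3 st.py
```

```text
18.32 [507.84 249.45  25.38] -0.94 [-0.0014 -0.003  -1.    ] [-1.1   0.19  1.33] [-0.078  0.123  0.013] 48.74
in lid frame [ 48.84 497.66] Fx lid -1.08
```

Call:
jog_arm(xyz=[[0,0,-0.8],[0,0,0],[0,0,0]], yaw=[0,0,0])

```text
t: 18.57
ee_pos: [507.8, 249.5, 25.3]
orientation: [2.239, 2.202, -0.005]
ft_force: [-0.4, -0.6, 2.0]
width: 48.9
```

```bash
python3 st.py
```

```text
18.57 [507.84 249.48  25.26] -0.95 [-0.0015 -0.0029 -1.    ] [-0.37 -0.63  1.99] [-0.037  0.196 -0.021] 48.9
in lid frame [ 48.84 497.69] Fx lid -0.43
```

Fz has turned to about +2 N at TCP z 25.3 (expected about 26), so the lid stands on the tray floor. I release step by step.

Call:
jog_arm(xyz=[[0,0,0],[0,0,0],[0,0,0]], yaw=[0,0,0], gripper=0.4)

```text
t: 18.82
ee_pos: [507.4, 249.4, 25.0]
orientation: [2.239, 2.202, -0.006]
ft_force: [-1.4, -1.2, 3.9]
width: 52.8
```

Call:
jog_arm(xyz=[[0,0,0],[0,0,0],[0,0,0],[0,0,0]], yaw=[0,0,0,0], gripper=0.25)

```text
t: 19.15
ee_pos: [508.2, 249.6, 24.6]
orientation: [2.239, 2.202, -0.004]
ft_force: [-0.1, 0.3, -0.6]
width: 65.9
```

```bash
python3 st.py
python3 - <<'E'
from h import *
W=ctrl.get_image("wrist");cv2.imwrite('pics/o.png',W['img'])
E
```

```text
19.15 [508.21 249.58  24.59] -0.94 [-7.0e-04 -2.7e-03 -1.0e+00] [-0.09  0.32 -0.55] [-0.009 -0.06  -0.042] 65.88
in lid frame [ 49.21 497.75] Fx lid -0.06
```

View pics/o.png

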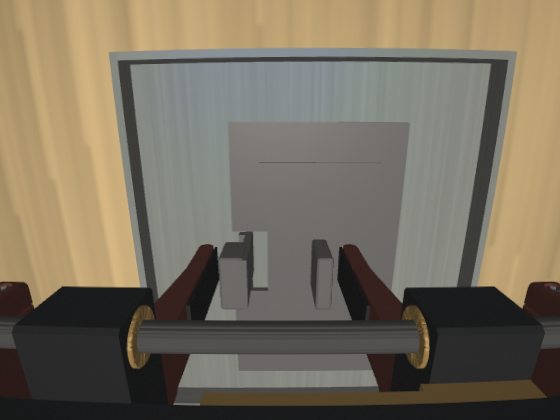

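The lid lies flat in the tray, with the fingers clear of the tab (235,275) and the rib (322,275). I back straight up.

Call:
jog_arm(xyz=[[0,0,4],[0,0,8],[0,0,15],[0,0,20],[0,0,25],[0,0,25],[0,0,25],[0,0,15],[-5,-15,5],[-5,-20,0],[-5,-20,0],[-5,-20,0],[-5,-20,0],[-5,-20,0],[-5,-20,0],[0,-10,0],[0,0,0]], yaw=[0,0,0,0,0,0,0,0,0,0,0,0,0,0,0,0,0])

```text
t: 20.62
ee_pos: [472.3, 100.1, 185.6]
orientation: [2.231, 2.201, 0.015]
ft_force: [0.2, 0.4, 0.1]
width: 65.8
```

```bash
python3 st.py
python3 - <<'E'
from h import *
S=ctrl.get_image("scene");T=ctrl.get_image("top");W=ctrl.get_image("wrist")
cv2.imwrite('pics/p.png',np.vstack([np.hstack([cv2.resize(S['img'],(400,300)),cv2.resize(T['img'],(400,300))]),np.hstack([cv2.resize(W['img'],(400,300)),cv2.resize(S['img'][120:270,260:460],(400,300))])]))
A=cv2.imread('pics/a_scene.png');cv2.imwrite('pics/q.png',np.hstack([cv2.resize(x[170:330,100:260],(400,400),interpolation=cv2.INTER_CUBIC) for x in (A,S['img'])]))
E
```

```text
20.62 [472.29 100.05 185.6 ] -0.77 [ 0.0121  0.0012 -0.9999] [0.21 0.37 0.13] [-0.075 -0.128  0.004] 65.82
in lid frame [ -1.12 352.45] Fx lid 0.24
```

View pics/p.png

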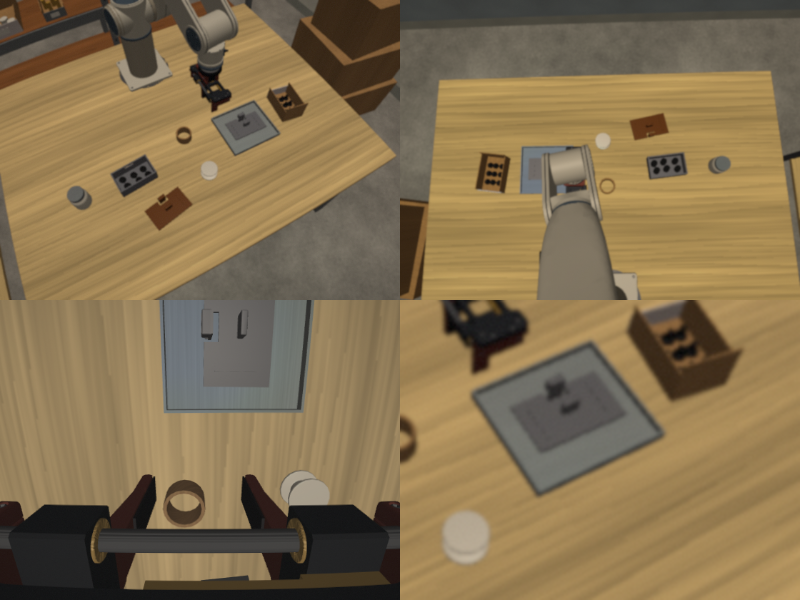

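View pics/q.png

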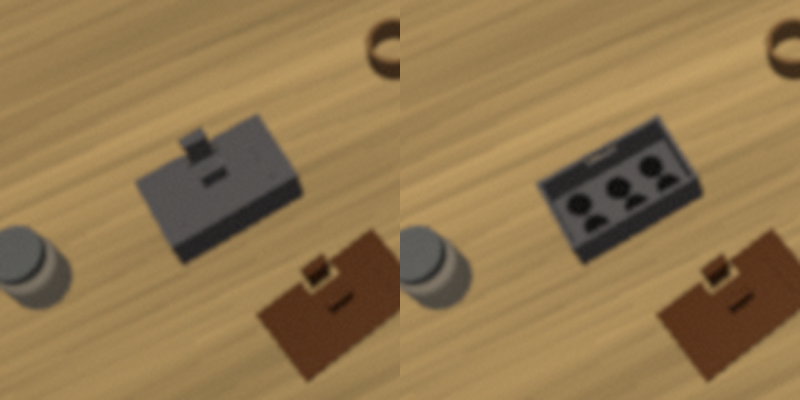

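The case stands open where it was, with its bottom corners unchanged at crop (183,264)/(302,193). The lid lies flat and right way up in the tray with its tab and rib whole, and the other stock is untouched. I hand in.

```bash
python3 -c "
from workcell import ctrl
o=ctrl.get_obs();print(o['qvel'].round(3),o['t']);print(ctrl.close_job())"
```

```text
[ 0.012  0.008 -0.001 -0.002 -0.003 -0.002] 20.7667
the job is handed in; nothing more can be done
None
```

The grey case is open with its seals exposed, the lid lies flat and right way up inside the steel tray, and I handed the job in at 20.8 s.

- **Squeeze:** By touch, tab and rib measured about 53.4 mm over both. I squeezed them to 48.7 mm, which is about 4.7 mm of press or 12 N. During the lift the wrist read only 1–2 N, roughly the lid's weight, so the barb was free and the case stayed down.
- **Setting down:** I lowered the lid until the force changed sign, about 2–4 N of contact, then opened the fingers in steps and backed off straight up.
- **Last checks:** In the final pictures the lid is well clear of the tray walls, with tab and rib whole. The case has not visibly moved between the first and last scene pictures. The brown lid, jar, tape roll, spool and bin look undisturbed, and the gripper was touching nothing.
- **Deviations:** No check failed. The tool tilted by up to about 1.5° during the jogging. The camera estimates of the tray centre differed by a few mm, well inside its clearance.

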